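# Swing the extraction nozzle over the pipe, set the gas knob and lock it

### The arm

A 7-joint arm with a two-finger parallel gripper is mounted at the origin on the work surface. World frame = base frame: x ahead of the robot, y to its left, z up, the work surface at z = 0. Lengths are in m, angles in rad, forces in N, time in s.
With the tool pointing down it reaches from about 0.425 to 0.95 m from the base axis. Payload 4.7 kg.
Tool frame: the origin (TCP) lies at the very end of the fingers, on their centre line; the grasp point (between the pads) lies behind it (pinch_z is the z of the grasp point in the tool frame, in m); z points along the fingers, y is the line along which they close (so a half turn about z gives the same grasp; the last joint's range is limited). The gripper opens to 87 mm and grips with 3 to 60 N. Pads are 19 mm wide; open, the fingers measure 117 mm over their backs; the gripper's body (75 mm by 190 mm) begins 51 mm behind the grasp point.
Start: joints at [-1.294, 0.469, -0.049, 1.532, 0.024, 1.141, -0.082], TCP at [0.203, 0.644, 0.223] pointing down, gripper open.
Joint ranges: [-2.59, 2.59], [-0.33, 1.99], [-1.39, 1.29], [0.1, 2.45], [-1.04, 4.18], [0.21, 1.99], [-2.66, 2.66]. Speed limits (rad/s): [2.57, 2.57, 3.14, 3.14, 3.14, 3.14, 3.14].

### API

Orientations are given as [roll, pitch, yaw] about the fixed x, y, z axes, in that order (R = Rz(yaw) Ry(pitch) Rx(roll)).
In Python, from bench import * gives the robot as it stands.
- The arm moves only by the tool step_arm, never from a script. Its argument "plan" is a list of rows, each an object with "gripper": the opening, from 0 (shut) to 1 (fully open); "xyz": the shift along the tool's x, y, z in mm, a list of three; "angular": the turn, a rotation vector about the tool's x, y, z in degrees, a list of three. In form: [{"gripper": gripper, "xyz": [x, y, z], "angular": [rx, ry, rz]}, ...]. A call has 1 to 5 rows; each row shifts and turns the commanded pose from where the row before left it, along the tool's axes as they then stand; what a row does not reach is not made up. A row lasts 1/8 s, in which the tool goes at most 62.5 mm and 10.7 degrees, less where a joint would pass 70% of its speed; a pose out of reach is approached as far as the arm can. A call is refused whole if a number of a shift passes 62.5 or a number of a turn 10.7, either way. A call with a gripper value outside its range is refused whole. The fingers move at their own pace and stop on an object; the grip force is fixed at half the most. Time passes only in rows, so rows that do not move let the fingers close. It gives the time, the measured TCP pose, the force, the opening and the grip force at its end, in the units of the state.
- get_state(): the state, without advancing time (a new reading comes with each control period).
- capture(name): name is "scene" or "top" or "wrist"; returns a dict with "frame" (384x512x3 uint8, red, green, blue), "fx", "fy", "cx", "cy" (pixels), "position" and "rotation" of the camera in the world. Camera axes: x right, y up, looking along -z (the intrinsics and any distortion apply to the point x, -y, -z); pixel columns grow to the right and rows downward; lengths in m; the calibration is good to about 2 mm. A picture is of the moment at which its call begins. There is no depth.
- job_done(): hands the job in; it is judged then, once.
The state is a dict: "time_s": time; "joint_positions": joint angles; "joint_vel": joint speeds; "joint_torque": joint torques, N m; "position": TCP position; "orientation": TCP orientation; "contact_force": force on the tool from outside, world axes, zero at the start; "torque": the same for the moment, N m; "opening": finger opening in m; "finger_force": force on a finger pad.
Only numpy, scipy, OpenCV 4.12 (cv2) and the standard library are available. Lean on these libraries where they do the work, as an engineer would, in place of code of your own. Each camera call takes 0.05 s, during which the arm holds its last target. There are 200 camera calls.

### The job

Get this bench ready to weld: swing the hinged fume-extraction arm off the blue gas panel and leave its nozzle centred over the upright pipe. Then turn the gas knob so that its white pointer lines up with the red mark, and slide the clear lock cover over the knob until it is fully home. Let go of everything and leave the loose tools, the tin and the cup where they are.

Things in the scene. Friction and masses are not known exactly. Their poses are not given: they have to be found in the camera images.
- stand: steel foot (130 mm diameter) and yellow column of the extraction arm, fixed; origin on the table under the hinge axis. The column and the hinge sleeve on it reach 218 mm high.
- swing_arm (a joint): angle of the extraction arm about the upright hinge (rad), grows counter-clockwise seen from above; range -0.7 to 2.5, starts between 1.55 and 2.05 (nozzle above the gas panel). It lies near 0 (within about 0.25) when the nozzle is over the pipe. Light friction: about 1.5 N at the grip moves it and it stays where it is left.
- swing_arm_hinge (a point): point on the upright hinge axis of the extraction arm, at the height of nozzle_grip (245 mm)
- nozzle_grip (a point): where to grip the arm: orange upright round pin, 22 mm diameter, on top of the nozzle, from 212 to 268 mm above the table; this point is on its axis at 245 mm. 250 mm from the hinge axis; it moves on a horizontal circle about it.
- nozzle_mouth (a point): centre of the nozzle's mouth, 150 mm above the table, straight below nozzle_grip. The nozzle is a dark cone, 120 mm wide at its yellow rim. An aluminium tube 32 mm thick at 190 mm height joins it to the hinge.
- pipe_top (a point): centre of the top of the upright dark pipe (76 mm diameter, top at 90 mm) welded on a round flange with a 150 mm square base plate; fixed. It stands within about 15 mm of the circle that the nozzle can reach.
- gas_panel: blue gas panel, a fixed box 130 x 250 x 35 mm high. Origin on the table under the knob axis; its own y axis is the direction in which the lock cover slides to close; the box spans -185 to +65 mm along y and -65 to +65 mm along x.
- knob_axis (a point): point on the upright axis of the gas knob, 68 mm above the table: the height at which to hold the knob's bar. The black knob has a 60 mm round skirt (top at 45 mm) with a bar grip on it 46 mm long, 14 mm wide, from 45 to 74 mm high.
- gas_knob (a joint): angle of the gas knob (rad), grows clockwise seen from above; range 0 to 2.6, starts between 0.1 and 0.5. It must turn clockwise by 0.4 to 1.5 rad to the mark. Friction 0.05 N m, stays where it is left.
- knob_pointer (a point): outer end of the white pointer line on the knob's skirt, 30 mm from the knob axis, 45 mm high; the bar grip runs along the line from the axis to this point
- set_mark (a point): inner end of the red mark on the white dial, 30 mm from the knob axis, 45 mm high: where knob_pointer must come. The mark does not move during the task.
- lock_cover (a joint): travel of the lock cover (m): 0 parked, 0.110 fully home at a hard stop, centred over the knob. Starts between 0 and 0.012. Friction 2 N, stays where it is left.
- lock_grip (a point): middle of the yellow bar grip on top of the lock cover, 108 mm above the table: bar 44 mm long across the slide, 14 mm thick along the slide, from 85 to 121 mm high. The cover is a clear box 80 x 80 mm, top at 85 mm, open towards the knob; it slides in a straight line towards the knob axis, and lock_grip is straight above the knob axis when fully home.
- gel_tin: red-labelled anti-spatter tin, 60 mm diameter, 65 mm tall, standing between the work and the gas panel; origin under its centre. Leave alone.
- chip_hammer: chipping hammer 200 mm long lying just in front of the robot; origin near its middle on the table. Leave alone.
- wire_brush: brush 200 mm long lying near the robot on its left; origin near its middle on the table. Leave alone.
- magnet_square: red L-shaped magnet square, 90 mm sides, 16 mm thick, lying on the left; origin near its middle on the table. Leave alone.
- tip_cup: steel cup, 70 mm diameter, 70 mm tall, near the robot on its right; origin under its centre. Leave alone.
- bar_clamp: steel bar clamp 160 mm long with a yellow handle, lying on the far right; origin near its middle on the table. Leave alone.
There are look-alikes about, which are no part of the job. Leave any turquoise look-alike of the part that bears pipe_top alone.

How it is judged:
On the way, in this order (a step that is already met when the one before it is completed fails the run):
1. the nozzle stands still over the pipe, its mouth's centre within 30 mm of the pipe's axis (horizontal distance between nozzle_mouth and pipe_top below 0.03 m and velocity of joint swing_arm between -0.1 and 0.1 rad/s), for 0.2 s.
2. with the nozzle still there, the knob's pointer is within 5 mm (about 9 degrees) of the red mark (all of step 1 and horizontal distance between knob_pointer and set_mark below 0.005 m), for 0.2 s.
3. the lock cover is home (within 5 mm of its stop) with the knob still at the mark (horizontal distance between knob_pointer and set_mark below 0.005 m and value of joint lock_cover above 0.105 m), for 0.2 s.
At the end, for the whole second after the job is handed in: The nozzle rests with its mouth's centre within 30 mm (seen from above) of the pipe's axis, the knob's pointer tip is within 5 mm of the red mark's inner end, and the lock cover is within 5 mm of its stop over the knob; everything released (all of step 1 and all of step 3); the robot touches nothing.
It fails at once if a loose bystander (tin, hammer, brush, magnet square, cup or clamp) is moved more than 20 mm (distance of any of gel_tin, chip_hammer, wire_brush, magnet_square, tip_cup, bar_clamp from where it was at the start of the episode above 0.02 m).
It also fails if it takes over 67 s, if anything falls off the work surface, if the arm or the gripper's body presses on something with over 40 N, if the wrist force passes 120 N, or if a joint passes its speed limit or range.

## Working session

There is one attempt and no reset: what is moved stays moved. The work goes in short steps, Python scripts to look and compute and a tool call to move; the robot and the scene stay as the last step left them, time stands still between calls to the robot, and variables do not carry over. Pictures are saved under pics/ and viewed, at most 10 in all, crops included, and the job is handed in when it is done.

Besides the shell and the picture viewer there is one more tool, called after "Emit:" as name(argument=value, ...), one argument or row to a line, values as JSON. step_arm: Moves the arm, as the interface text tells. Its arguments: {"type":"object","properties":{"plan":{"type":"array"}},"required":["plan"]}

```bash
mkdir -p pics; ls
python3 - <<'E'
from bench import *
import cv2,pickle
s=get_state(); print({k:s[k] for k in('time_s','position','orientation','opening')})
for n in('scene','top'):
    c=capture(n); pickle.dump(c,open(n+'0.pkl','wb')); cv2.imwrite(f'pics/{n}0.png',c['frame'][:,:,::-1])
    print({k:v for k,v in c.items() if k!='frame'})
E
```

```text
pics
{'time_s': 0.0, 'position': array([0.20301036, 0.64312467, 0.2215111 ]), 'orientation': array([-3.13968116e+00,  8.23806076e-05,  2.83584990e+00]), 'opening': 0.08678157637165276}
{'fx': 357.77140919690254, 'fy': 357.77140919690254, 'cx': 257.6377451993349, 'cy': 191.62439018749362, 'position': array([1.10036963, 0.34875696, 0.95838028]), 'rotation': array([0.6766535 , 0.01605803, 1.93564314])}
{'fx': 447.05210010817495, 'fy': 447.05210010817495, 'cx': 258.3829493096583, 'cy': 186.9510268069924, 'position': array([0.34415252, 0.11345983, 1.58254599]), 'rotation': array([ 0.10107176, -0.01448031, -1.54558267])}
```

View pics/top0.png

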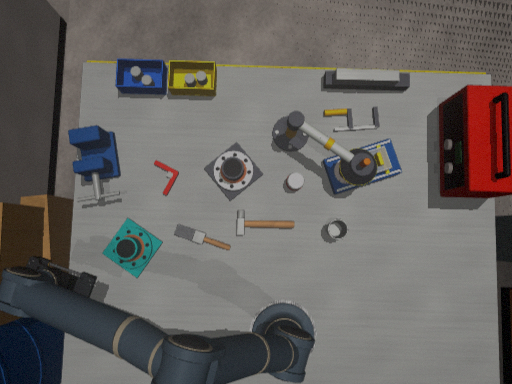

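View pics/scene0.png

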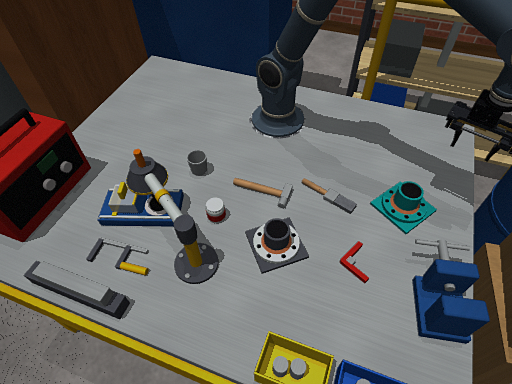

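The top view shows the pipe on its grey plate at (233,168), the turquoise look-alike at (128,248), the hinge at (296,121), the orange pin at (369,160) and the panel around (362,167). The scene view shows the same grey-plate pipe at (277,235) and the turquoise one at (408,195). The pipe meant is the grey/white-flange one: the task excludes turquoise, and it lies near the arm's circle.

```bash
cat > h.py <<'E'
import numpy as np,cv2,pickle
from scipy.spatial.transform import Rotation as R
def rot(c): return R.from_euler('xyz',c['rotation']).as_matrix()
def px2w(c,u,v,z):
    d=rot(c)@np.array([(u-c['cx'])/c['fx'],-(v-c['cy'])/c['fy'],-1]); p=np.array(c['position'])
    return p+d*(z-p[2])/d[2]
def w2px(c,P):
    q=rot(c).T@(np.array(P)-c['position']); return np.array([c['cx']+c['fx']*q[0]/-q[2],c['cy']-c['fy']*q[1]/-q[2]])
def blobs(c,lo,hi,amin=8,roi=None):
    m=cv2.inRange(cv2.cvtColor(c['frame'],cv2.COLOR_RGB2HSV),np.array(lo),np.array(hi))
    if roi: 
        k=np.zeros_like(m);k[roi[1]:roi[3],roi[0]:roi[2]]=255;m&=k
    n,l,s,ce=cv2.connectedComponentsWithStats(m)
    return [(s[i,4],ce[i].round(1).tolist(),s[i,:4].tolist()) for i in range(1,n) if s[i,4]>=amin],m
def load(n): return pickle.load(open(n+'.pkl','rb'))
E
python3 - <<'E'
from h import *
t=load('top0');s=load('scene0')
print('orange top',blobs(t,(5,140,100),(17,255,255),8,(270,90,420,210))[0]);print('orange sc',blobs(s,(5,140,100),(17,255,255),8,(100,120,220,240))[0])
print('yellow top',blobs(t,(20,120,80),(34,255,255),8,(320,130,420,210))[0]);print('yellow sc',blobs(s,(20,120,80),(34,255,255),8,(80,130,220,240))[0])
print('blue top',blobs(t,(100,120,40),(125,255,255),8,(310,130,420,210))[0]);
print('pipe top',blobs(t,(0,0,0),(180,255,60),30,(205,140,262,200))[0])
for p,z in[((369,160),.268),((296,121),.218),((233,168),.09),((290,133),0.0),((383,157),.121)]: print(p,px2w(t,*p,z).round(3))
a=cv2.resize(t['frame'][130:210,200:410],None,fx=3.8,fy=3.8,interpolation=2)
b=cv2.resize(s['frame'][140:280,80:320],None,fx=2.1*1.58,fy=2.1*1.08,interpolation=2)[:290,:798]
b=cv2.resize(s['frame'][140:225,90:310],(798,290),interpolation=2)
cv2.imwrite('pics/crop1.png',np.vstack([cv2.resize(a,(798,304)),b])[:,:,::-1])
E
```

```text
orange top [(np.int32(38), [366.6, 161.1], [364, 158, 7, 7])]
orange sc [(np.int32(33), [136.5, 151.1], [133, 149, 8, 6])]
yellow top [(np.int32(66), [329.4, 143.2], [324, 138, 11, 12]), (np.int32(56), [379.9, 158.4], [376, 152, 8, 13]), (np.int32(12), [387.0, 171.5], [385, 170, 5, 4])]
yellow sc [(np.int32(62), [120.4, 188.5], [117, 182, 8, 17]), (np.int32(11), [130.2, 189.0], [127, 185, 7, 8]), (np.int32(83), [160.2, 193.3], [155, 189, 14, 12]), (np.int32(26), [145.5, 193.0], [139, 191, 13, 4]), (np.int32(31), [134.3, 198.1], [132, 192, 6, 13]), (np.int32(19), [113.9, 213.4], [112, 212, 5, 4])]
blue top [(np.int32(206), [392.0, 156.5], [385, 141, 16, 31]), (np.int32(120), [332.5, 171.5], [324, 159, 20, 30]), (np.int32(12), [379.8, 173.5], [376, 172, 8, 4]), (np.int32(30), [385.5, 176.6], [372, 173, 27, 9])]
pipe top [(np.int32(234), [232.1, 167.5], [224, 159, 18, 18])]
(369, 160) [ 0.568 -0.23   0.268]
(296, 121) [ 0.693 -0.015  0.218]
(233, 168) [0.558 0.183 0.09 ]
(290, 133) [ 0.704 -0.014  0.   ]
(383, 157) [ 0.604 -0.315  0.121]
```

View pics/crop1.png

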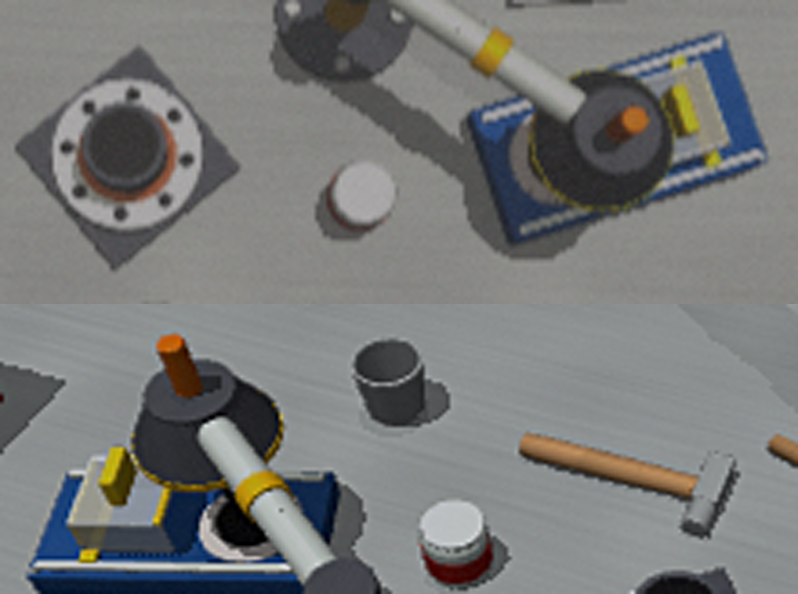

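The crop confirms the black pipe on the white flange and grey plate as the target. The pin's top is at about (367,160.5) in the top view, the lock grip at (380,158), and the dial is partly under the nozzle.

Run:
```python
import bench
print([n for n in dir(bench) if n[0]!='_'], getattr(bench,'pinch_z',None))
s=bench.get_state(); print(s.keys())
from h import *
t=load('top0');s=load('scene0')
g=px2w(t,367.2,160.5,.268); p=px2w(t,232.6,168,.09)
print('pin',g,'pipe',p, 'scene check pin', w2px(s,g),'pipe',w2px(s,p))
# foot: yellow/dark; hinge top from both views
print('dark sc', px2w(s,185.5,227,.218), 'orange sc top',px2w(s,137.5,151,.268),'pipe sc',px2w(s,277.5,227,.09))
for h in([.693,-.015],[.704,-.014],[.698,-.0145]):
  h=np.array(h);print(np.linalg.norm(g[:2]-h),np.linalg.norm(p[:2]-h), w2px(s,[*h,.218]))
```

```text
['Unreachable', 'capture', 'get_state', 'job_done', 'pinch_z'] -0.0187
dict_keys(['time_s', 'joint_positions', 'joint_vel', 'joint_torque', 'position', 'orientation', 'contact_force', 'torque', 'finger_force', 'opening'])
pin [ 0.56590551 -0.22487576  0.268     ] pipe [0.55784808 0.18409585 0.09      ] scene check pin [136.10041511 150.46139189] pipe [276.27618314 227.1524622 ]
dark sc [ 0.71509705 -0.00178821  0.218     ] orange sc top [ 0.56638136 -0.22007018  0.268     ] pipe sc [0.55613204 0.1872301  0.09      ]
0.2453586048004376 0.24063498494501795 [185.00484217 218.52487   ]
0.2520687906107872 0.2461754383320505 [183.26746614 222.05940931]
0.24840876713071283 0.24306967991270576 [184.23438241 220.13022238]
```

Emit:
step_arm(
  plan=[
    {"gripper":1,"xyz":[-35.4,-30,-12],"angular":[0,0,0]},
    {"gripper":1,"xyz":[-35.4,-30,-12],"angular":[0,0,0]},
    {"gripper":1,"xyz":[-35.4,-30,-12],"angular":[0,0,0]},
    {"gripper":1,"xyz":[-35.4,-30,-12],"angular":[0,0,0]},
    {"gripper":1,"xyz":[-35.4,-30,-12],"angular":[0,0,0]},
  ],
)

```text
time_s: 0.72
position: [0.3274, 0.4457, 0.2826]
orientation: [-3.141, -0.0, 2.836]
contact_force: [0.5, 0.4, 0.4]
opening: 0.0873
finger_force: 0.0
```

Emit:
step_arm(
  plan=[
    {"gripper":1,"xyz":[-35.4,-30,-12],"angular":[0,0,0]},
    {"gripper":1,"xyz":[-35.4,-30,-12],"angular":[0,0,0]},
    {"gripper":1,"xyz":[-35.4,-30,-12],"angular":[0,0,0]},
    {"gripper":1,"xyz":[-35.4,-30,-12],"angular":[0,0,0]},
    {"gripper":1,"xyz":[-35.4,-30,-12],"angular":[0,0,0]},
  ],
)

```text
time_s: 1.35
position: [0.4508, 0.2495, 0.3426]
orientation: [-3.141, -0.0, 2.836]
contact_force: [0.4, 0.1, 0.0]
opening: 0.087
finger_force: 0.0
```

Emit:
step_arm(
  plan=[
    {"gripper":1,"xyz":[-25.3,-41.6,0],"angular":[0,0,0]},
    {"gripper":1,"xyz":[-25.3,-41.6,0],"angular":[0,0,0]},
    {"gripper":1,"xyz":[-25.3,-41.6,0],"angular":[0,0,0]},
    {"gripper":1,"xyz":[-25.3,-41.6,0],"angular":[0,0,0]},
    {"gripper":1,"xyz":[-25.3,-41.6,0],"angular":[0,0,0]},
  ],
)

```text
time_s: 1.98
position: [0.5083, 0.0131, 0.3423]
orientation: [3.142, -0.0, 2.836]
contact_force: [1.3, -0.1, 0.5]
opening: 0.0874
finger_force: 0.0
```

Emit:
step_arm(
  plan=[
    {"gripper":1,"xyz":[-25.3,-41.6,0],"angular":[0,0,0]},
    {"gripper":1,"xyz":[-25.3,-41.6,0],"angular":[0,0,0]},
    {"gripper":1,"xyz":[-25.3,-41.6,0],"angular":[0,0,0]},
    {"gripper":1,"xyz":[-25.3,-41.6,0],"angular":[0,0,0]},
    {"gripper":1,"xyz":[-25.3,-41.6,0],"angular":[0,0,0]},
  ],
)

```text
time_s: 2.6
position: [0.5666, -0.223, 0.3421]
orientation: [3.141, -0.001, 2.836]
contact_force: [0.4, -0.2, 0.2]
opening: 0.0872
finger_force: 0.0
```

Emit:
step_arm(
  plan=[
    {"gripper":1,"xyz":[0,0,29],"angular":[0,0,0]},
    {"gripper":1,"xyz":[0,0,29],"angular":[0,0,0]},
    {"gripper":1,"xyz":[0,0,29],"angular":[0,0,0]},
    {"gripper":1,"xyz":[0,0,29],"angular":[0,0,0]},
    {"gripper":0.2,"xyz":[0,0,0],"angular":[0,0,0]},
  ],
)

```text
time_s: 3.22
position: [0.5649, -0.2209, 0.224]
orientation: [-3.142, -0.006, 2.836]
contact_force: [-0.0, -0.1, -0.1]
opening: 0.0826
finger_force: 0.0
```

Emit:
step_arm(
  plan=[
    {"gripper":0.1,"xyz":[0,0,0],"angular":[0,0,0]},
    {"gripper":0.1,"xyz":[0,0,0],"angular":[0,0,0]},
    {"gripper":0.1,"xyz":[0,0,0],"angular":[0,0,0]},
    {"gripper":0.1,"xyz":[0,0,0],"angular":[0,0,0]},
    {"gripper":0.1,"xyz":[0,0,0],"angular":[0,0,0]},
  ],
)

```text
time_s: 3.85
position: [0.5665, -0.2218, 0.2267]
orientation: [3.141, 0.0, 2.836]
contact_force: [0.3, 0.2, -0.4]
opening: 0.0352
finger_force: 0.0
```

Run:
```python
from bench import *
import cv2
s=get_state(); print(s['joint_positions'].round(2),s['opening'])
c=capture('wrist'); cv2.imwrite('pics/w1.png',c['frame'][:,:,::-1]); print(c['position'],c['rotation'])
```

```text
[-0.09  0.38  0.52  1.72 -0.21  1.1   1.77] 0.03515943905612407
[ 0.48683721 -0.19571259  0.39071456] [-3.08071537e-01 -8.12762975e-04  1.26517198e+00]
```

View pics/w1.png

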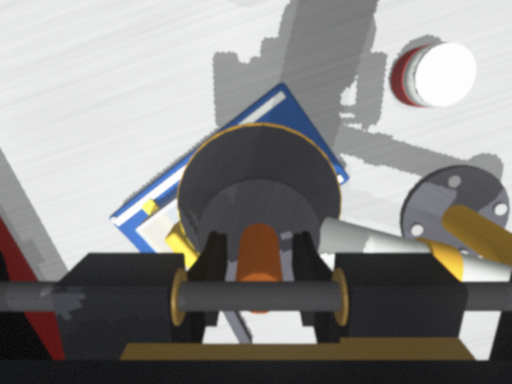

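The pin sits between the fingers (about (262,250)); the fingers are still closing.

Emit:
step_arm(
  plan=[
    {"gripper":0.1,"xyz":[0,0,0],"angular":[0,0,0]},
    {"gripper":0.1,"xyz":[0,0,0],"angular":[0,0,0]},
    {"gripper":0.1,"xyz":[0,0,0],"angular":[0,0,0]},
  ],
)

```text
time_s: 4.28
position: [0.5664, -0.222, 0.2265]
orientation: [-3.141, -0.0, 2.836]
contact_force: [-0.5, -1.0, 0.1]
opening: 0.0215
finger_force: 30.0
```

Run:
```python
from bench import *
from h import *
s=get_state(); p=s['position'];yaw=s['orientation'][2];print(p,s['opening'],s['finger_force'],s['contact_force'])
h=np.array([.7005,-.0135]);pipe=np.array([.557,.1855])
o=p[:2]-h; a0=np.arctan2(o[1],o[0])%(2*np.pi);r=np.linalg.norm(o);a1=np.arctan2(*(pipe-h)[::-1])
print(r,np.degrees([a0,a1]))
M=R.from_euler('xyz',s['orientation']).as_matrix()
n=15;th=np.linspace(a0,a1,n+1);rr=np.linspace(r,.25,n+1)
w=h+rr[:,None]*np.c_[np.cos(th),np.sin(th)];d=np.c_[np.diff(w,axis=0),np.zeros(n)]@M*1000
print(d.round(0)[:,:2].tolist(),w[-1])
```

```text
[ 0.56637359 -0.2220024   0.22649053] 0.021525025310290925 29.999920302070677 [-0.52562571 -1.02515219  0.05462484]
0.24791761679915364 [237.24744138 125.79558171]
[[30.0, 10.0], [29.0, 14.0], [27.0, 18.0], [24.0, 21.0], [21.0, 24.0], [18.0, 27.0], [15.0, 29.0], [11.0, 30.0], [7.0, 32.0], [2.0, 32.0], [-2.0, 32.0], [-6.0, 32.0], [-10.0, 31.0], [-14.0, 29.0], [-18.0, 27.0]] [0.55427622 0.18927723]
```

Emit:
step_arm(
  plan=[
    {"gripper":0.1,"xyz":[30,10,0],"angular":[0,0,0]},
    {"gripper":0.1,"xyz":[29,14,0],"angular":[0,0,0]},
    {"gripper":0.1,"xyz":[27,18,0],"angular":[0,0,0]},
    {"gripper":0.1,"xyz":[24,21,0],"angular":[0,0,0]},
    {"gripper":0.1,"xyz":[21,24,0],"angular":[0,0,0]},
  ],
)

```text
time_s: 4.9
position: [0.4646, -0.1021, 0.2263]
orientation: [-3.137, -0.003, 2.831]
contact_force: [-5.3, -6.5, 2.7]
opening: 0.0211
finger_force: 30.0
```

Emit:
step_arm(
  plan=[
    {"gripper":0.1,"xyz":[18,27,0],"angular":[0,0,0]},
    {"gripper":0.1,"xyz":[15,29,0],"angular":[0,0,0]},
    {"gripper":0.1,"xyz":[11,30,0],"angular":[0,0,0]},
    {"gripper":0.1,"xyz":[7,32,0],"angular":[0,0,0]},
    {"gripper":0.1,"xyz":[2,32,0],"angular":[0,0,0]},
  ],
)

```text
time_s: 5.52
position: [0.4594, 0.0593, 0.2258]
orientation: [-3.139, -0.006, 2.833]
contact_force: [-4.5, -2.1, -1.0]
opening: 0.0214
finger_force: 30.0
```

Emit:
step_arm(
  plan=[
    {"gripper":0.1,"xyz":[-2,32,0],"angular":[0,0,0]},
    {"gripper":0.1,"xyz":[-6,32,0],"angular":[0,0,0]},
    {"gripper":0.1,"xyz":[-10,31,0],"angular":[0,0,0]},
    {"gripper":0.1,"xyz":[-14,29,0],"angular":[0,0,0]},
    {"gripper":0.1,"xyz":[-18,27,0],"angular":[0,0,0]},
  ],
)

```text
time_s: 6.15
position: [0.5539, 0.189, 0.2254]
orientation: [-3.139, -0.005, 2.835]
contact_force: [-2.5, -2.3, -0.5]
opening: 0.0215
finger_force: 30.0
```

Run:
```python
from bench import *
from h import *
for n in('scene','top'):
    c=capture(n); pickle.dump(c,open(n+'1.pkl','wb'))
s=get_state();print(s['position'],s['contact_force'],s['opening'],s['finger_force'])
a=cv2.resize(load('top1')['frame'][110:220,190:410],(798,399),interpolation=2)
b=cv2.resize(load('scene1')['frame'][130:270,90:330],(343,200),interpolation=2)
k=np.zeros((200,798,3),np.uint8);k[:,:343]=b
k[:,350:750]=cv2.resize(load('scene1')['frame'][180:225,95:185],(400,200),interpolation=2)
cv2.imwrite('pics/c2.png',np.vstack([a,k])[:,:,::-1])
```

```text
[0.55664127 0.19092095 0.22544481] [ 0.23955846  1.99977489 -3.15840304] 0.021387390104209068 30.000746436417103
```

View pics/c2.png

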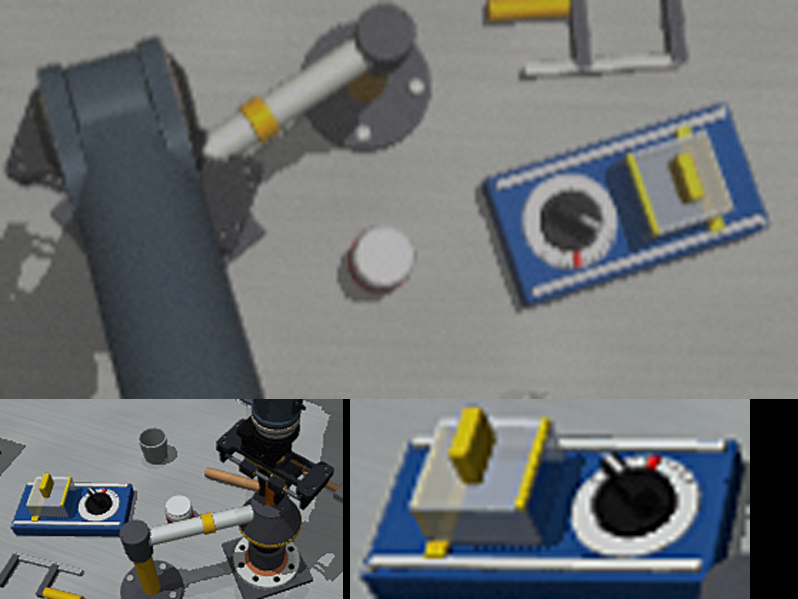

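The nozzle is now over the grey-plate pipe. The dial is centred near crop (571,219), with the white pointer at about (594,222), the red mark at (577,258) and the lock grip at (687,177). I'll release, then measure the panel.

Emit:
step_arm(
  plan=[
    {"gripper":1,"xyz":[0,0,0],"angular":[0,0,0]},
    {"gripper":1,"xyz":[0,0,0],"angular":[0,0,0]},
    {"gripper":1,"xyz":[0,0,0],"angular":[0,0,0]},
    {"gripper":1,"xyz":[0,0,0],"angular":[0,0,0]},
    {"gripper":1,"xyz":[0,0,0],"angular":[0,0,0]},
  ],
)

```text
time_s: 6.88
position: [0.5554, 0.1884, 0.2268]
orientation: [3.141, 0.0, 2.836]
contact_force: [0.1, 0.9, -0.7]
opening: 0.0629
finger_force: 0.0
```

Emit:
step_arm(
  plan=[
    {"gripper":1,"xyz":[0,0,-15],"angular":[0,0,0]},
    {"gripper":1,"xyz":[0,0,-30],"angular":[0,0,0]},
    {"gripper":1,"xyz":[0,0,-40],"angular":[0,0,0]},
    {"gripper":1,"xyz":[0,0,-40],"angular":[0,0,0]},
  ],
)

```text
time_s: 7.38
position: [0.5555, 0.1884, 0.3539]
orientation: [3.141, 0.001, 2.836]
contact_force: [1.5, 0.5, 0.2]
opening: 0.0867
finger_force: 0.0
```

Run:
```python
from bench import *
from h import *
s=get_state();print(s['position'],s['opening'],s['joint_positions'].round(2))
t=load('top1');sc=load('scene1')
for n,c,roi in(('t',t,(320,130,410,200)),('s',sc,(95,170,190,245))):
    for k,lo,hi in(('yel',(20,120,80),(34,255,255)),('red',(0,120,80),(8,255,255)),('blk',(0,0,0),(180,255,50))): print(n,k,blobs(c,lo,hi,4,roi)[0])
k=px2w(t,347.2,170.3,.045);y=px2w(t,190+687/3.627,110+172/3.627,.121);print('knob',k,'lockgrip',y,np.linalg.norm((y-k)[:2]))
d=(k-y)[:2];print('slide dir deg',np.degrees(np.arctan2(*d[::-1])))
```

```text
[0.55552722 0.18844344 0.35392469] 0.08668638362781982 [-0.65  0.24  0.31  1.58 -0.07  1.33  0.94]
t yel [(np.int32(7), [377.7, 145.9], [376, 145, 4, 3]), (np.int32(42), [366.6, 163.0], [363, 153, 8, 22]), (np.int32(57), [379.8, 158.5], [376, 152, 8, 13]), (np.int32(13), [386.8, 171.5], [385, 170, 5, 4])]
t red [(np.int32(8), [348.5, 180.5], [348, 179, 2, 4])]
t blk [(np.int32(63), [345.7, 171.3], [339, 166, 14, 11])]
s yel [(np.int32(69), [120.5, 189.0], [117, 182, 8, 17]), (np.int32(51), [135.5, 194.3], [132, 184, 8, 21]), (np.int32(19), [113.9, 213.4], [112, 212, 5, 4])]
s red [(np.int32(5), [162.4, 194.2], [162, 193, 2, 3])]
s blk [(np.int32(229), [158.3, 202.5], [150, 192, 18, 19]), (np.int32(57), [180.1, 204.7], [177, 192, 7, 25]), (np.int32(136), [135.3, 224.2], [100, 221, 74, 6]), (np.int32(154), [183.9, 236.5], [175, 229, 15, 16]), (np.int32(8), [101.6, 243.0], [100, 241, 4, 4])]
knob [ 0.56709552 -0.21245045  0.045     ] lockgrip [ 0.60216713 -0.30340622  0.121     ] 0.09748318449486089
slide dir deg 111.08612704427142
```

Emit:
step_arm(
  plan=[
    {"gripper":1,"xyz":[-16.5,-47.4,0],"angular":[0,0,0]},
    {"gripper":1,"xyz":[-16.5,-47.4,0],"angular":[0,0,0]},
    {"gripper":1,"xyz":[-16.5,-47.4,0],"angular":[0,0,0]},
    {"gripper":1,"xyz":[-16.5,-47.4,0],"angular":[0,0,0]},
    {"gripper":1,"xyz":[-16.5,-47.4,0],"angular":[0,0,0]},
  ],
)

```text
time_s: 8.0
position: [0.5629, -0.064, 0.3529]
orientation: [3.141, 0.002, 2.836]
contact_force: [0.9, 0.1, 0.4]
opening: 0.0872
finger_force: 0.0
```

Emit:
step_arm(
  plan=[
    {"gripper":1,"xyz":[-16.5,-47.4,0],"angular":[0,0,0]},
    {"gripper":1,"xyz":[-16.5,-47.4,0],"angular":[0,0,0]},
    {"gripper":1,"xyz":[-16.5,-47.4,0],"angular":[0,0,0]},
    {"gripper":1,"xyz":[0,0,7],"angular":[0,0,9.7]},
    {"gripper":1,"xyz":[0,0,7],"angular":[0,0,9.7]},
  ],
)

```text
time_s: 8.62
position: [0.5672, -0.214, 0.3385]
orientation: [3.141, 0.001, 2.49]
contact_force: [0.2, 0.1, 0.1]
opening: 0.0871
finger_force: 0.0
```

Emit:
step_arm(
  plan=[
    {"gripper":1,"xyz":[0,0,7],"angular":[0,0,9.7]},
    {"gripper":1,"xyz":[0,0,7],"angular":[0,0,9.7]},
    {"gripper":1,"xyz":[0,0,7],"angular":[0,0,9.7]},
    {"gripper":1,"xyz":[0,0,7],"angular":[0,0,9.7]},
    {"gripper":1,"xyz":[0,0,7],"angular":[0,0,9.7]},
  ],
)

```text
time_s: 9.25
position: [0.5675, -0.2128, 0.3034]
orientation: [3.14, -0.0, 1.645]
contact_force: [0.9, -0.9, 0.3]
opening: 0.087
finger_force: 0.0
```

Emit:
step_arm(
  plan=[
    {"gripper":1,"xyz":[0,0,7],"angular":[0,0,9.7]},
    {"gripper":1,"xyz":[0,0,0],"angular":[0,0,0]},
    {"gripper":1,"xyz":[0,0,0],"angular":[0,0,0]},
  ],
)

```text
time_s: 9.62
position: [0.5675, -0.2129, 0.2963]
orientation: [3.141, -0.0, 1.484]
contact_force: [0.4, -0.1, 0.5]
opening: 0.0867
finger_force: 0.0
```

Run:
```python
from bench import *
from h import *
c=capture('wrist'); pickle.dump(c,open('w2.pkl','wb')); cv2.imwrite('pics/w2.png',cv2.resize(c['frame'],(800,600))[:,:,::-1])
s=get_state();print(s['position'],s['joint_positions'].round(2),c['position'],c['rotation'],c['fx'])
```

```text
[ 0.56747039 -0.21288955  0.2962708 ] [-0.29  0.36  0.79  1.64 -0.27  1.25  0.46] [ 0.57455336 -0.12868574  0.46036683] [-0.3063482  -0.00215058 -0.08651455] 331.36684719748996
```

View pics/w2.png

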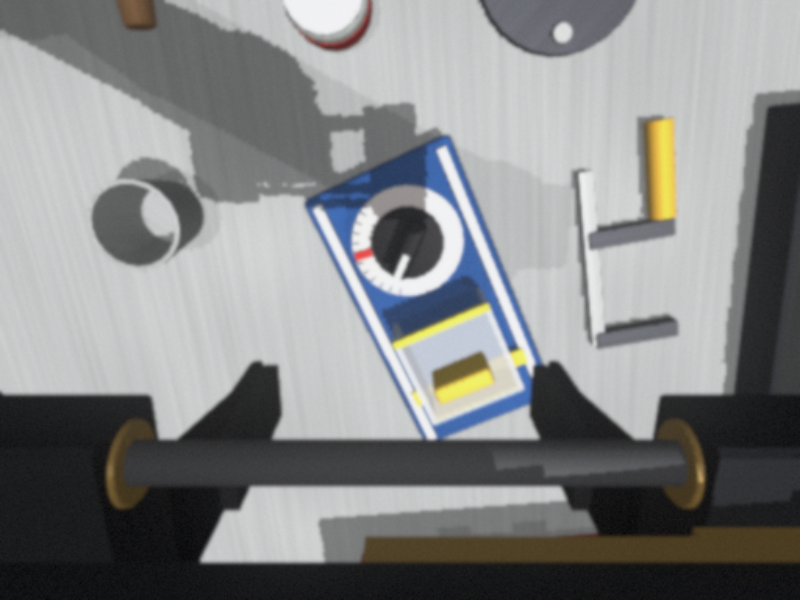

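The knob skirt is centred at view (408,242), with the pointer heading to (398,277), the red mark at (363,255) and the lock grip at (462,380).

Run:
```python
from bench import *
from h import *
c=load('w2');f=c['frame'];hsv=cv2.cvtColor(f,cv2.COLOR_RGB2HSV)
roi=(215,110,310,200)
print('red',blobs(c,(0,120,80),(10,255,255),4,roi)[0]);print('yel',blobs(c,(20,100,60),(34,255,255),6,(240,180,345,265))[0])
# unwarp to metric top-down plane z=.045, 0.25mm/px about the approx axis
k0=px2w(c,408/1.5625,242/1.5625,.045);print('k0',k0)
W=320;q=.00025
src=np.float32([w2px(c,[k0[0]+q*a,k0[1]+q*b,.045]) for a,b in((W,W),(W,-W),(-W,-W),(-W,W))])
M=cv2.getPerspectiveTransform(src,np.float32([[0,0],[2*W,0],[2*W,2*W],[0,2*W]]))  # up=+x, left=+y
r=cv2.warpPerspective(f,M,(2*W,2*W));v=cv2.cvtColor(r,cv2.COLOR_RGB2HSV)
m=cv2.inRange(v,(0,0,0),(180,255,75));n,l,s,ce=cv2.connectedComponentsWithStats(m)
i=l[W,W] or max((j for j in range(1,n)),key=lambda j:s[j,4]);cn=max(cv2.findContours((l==i).astype(np.uint8),0,1)[0],key=cv2.contourArea)
e=cv2.fitEllipse(cv2.convexHull(cn));print('skirt',s[i],e,np.array(e[1])*q)
cx,cy=e[0];print('knob axis',k0[0]+(W-cy)*q,k0[1]+(W-cx)*q)
mr=cv2.inRange(v,(0,110,80),(10,255,255));p=np.argwhere(mr[:, :])[:,::-1];p=p[np.hypot(*(p-[cx,cy]).T)<220]
mc=p.mean(0);print('mark dir deg',np.degrees(np.arctan2(cx-mc[0],cy-mc[1])),'r',np.hypot(*(p-[cx,cy]).T).min()*q,np.hypot(*(p-[cx,cy]).T).max()*q)
mw=cv2.inRange(v,(0,0,120),(180,70,255));yy,xx=np.mgrid[:2*W,:2*W];d=np.hypot(xx-cx,yy-cy)*q
P=np.argwhere((mw>0)&(d>.014)&(d<.025))[:,::-1];pc=P.mean(0);print('pointer',len(P),np.degrees(np.arctan2(cx-pc[0],cy-pc[1])))
cv2.circle(r,(int(cx),int(cy)),120,(0,255,0),1);cv2.imwrite('pics/rect.png',cv2.resize(r,(560,560))[:,:,::-1])
```

```text
red [(np.int32(38), [232.6, 162.2], [228, 160, 10, 6])]
yel [(np.int32(337), [281.8, 207.9], [252, 194, 61, 29]), (np.int32(68), [331.2, 228.0], [327, 224, 10, 10]), (np.int32(731), [295.5, 242.2], [278, 227, 38, 31]), (np.int32(13), [266.2, 254.7], [265, 251, 4, 8])]
k0 [ 0.57095509 -0.20918818  0.045     ]
skirt [  206   219   226   217 34881] ((318.5677185058594, 326.1499328613281), (216.7117156982422, 225.93959045410156), 90.318115234375) [0.05417793 0.0564849 ]
knob axis 0.5694176024710115 -0.20883011065419219
mark dir deg -169.35334844180278 r 0.029120602120561653 0.04231381498262807
pointer 1450 -105.53750759294164
```

View pics/rect.png

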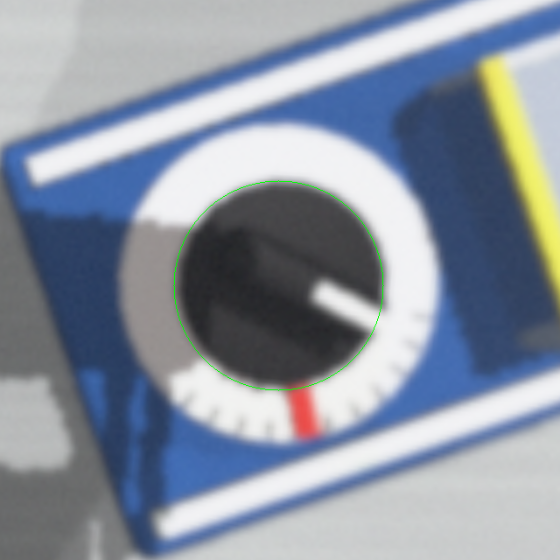

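The rectified view shows the pointer from (315,291) to (372,320) and the red mark at (305,412). The pointer line's slope (27°) disagrees with its radial direction, so I'll check the bar with a contrast-stretched crop.

Run:
```python
from h import *
c=load('w2');f=c['frame'];k0=np.array([.5694,-.2088])
out=[]
W=160;q=.00025
for z in(.045,.074):
    src=np.float32([w2px(c,[k0[0]+q*a,k0[1]+q*b,z]) for a,b in((W,W),(W,-W),(-W,-W),(-W,W))])
    r=cv2.warpPerspective(f,cv2.getPerspectiveTransform(src,np.float32([[0,0],[398,0],[398,398],[0,398]])),(398,398))
    r=np.clip(r.astype(float)*2.6-60,0,255).astype(np.uint8)
    cv2.circle(r,(199,199),int(199*30/40),(0,255,0),1);cv2.drawMarker(r,(199,199),(255,0,255),0,12);out.append(r)
cv2.imwrite('pics/bar.png',np.hstack(out)[:,:,::-1])
```

```text
(no output)
```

View pics/bar.png

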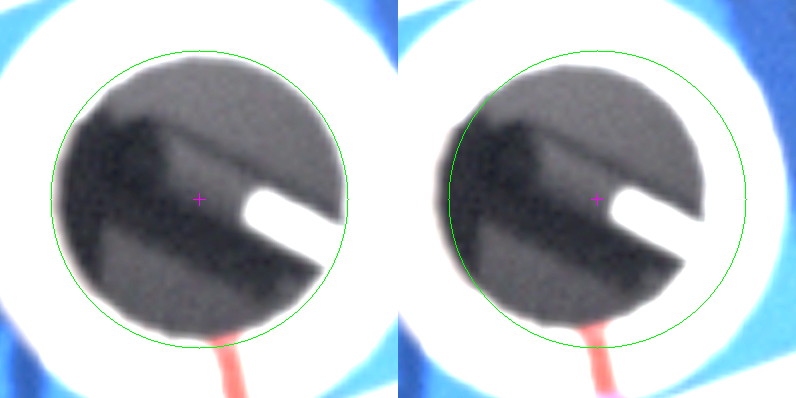

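The bar and pointer (on the bar's top) run at about -116.5°. The red mark, radial from the ring centre, is at about -169.6°, so the turn needed is about 53° clockwise. The axis is near (0.5705, -0.2085).

Emit:
step_arm(
  plan=[
    {"gripper":0.5,"xyz":[4.6,2.6,20],"angular":[0,0,0]},
    {"gripper":0.5,"xyz":[0,0,40],"angular":[0,0,10.7]},
    {"gripper":0.5,"xyz":[0,0,40],"angular":[0,0,10.7]},
    {"gripper":0.5,"xyz":[0,0,40],"angular":[0,0,0]},
    {"gripper":0.5,"xyz":[0,0,30],"angular":[0,0,0]},
  ],
)

```text
time_s: 10.3
position: [0.5701, -0.208, 0.1242]
orientation: [-3.141, -0.0, 1.11]
contact_force: [1.0, -0.4, -0.0]
opening: 0.0472
finger_force: 0.0
```

Emit:
step_arm(
  plan=[
    {"gripper":0.5,"xyz":[0,0,20],"angular":[0,0,0]},
    {"gripper":0.5,"xyz":[0,0,16],"angular":[0,0,0]},
    {"gripper":0.5,"xyz":[0,0,16],"angular":[0,0,0]},
    {"gripper":0.5,"xyz":[0,0,16],"angular":[0,0,0]},
    {"gripper":0.5,"xyz":[0,0,0],"angular":[0,0,0]},
  ],
)

```text
time_s: 10.92
position: [0.5695, -0.2081, 0.0563]
orientation: [-3.139, 0.0, 1.108]
contact_force: [0.2, 0.0, -0.6]
opening: 0.0431
finger_force: 0.0
```

Emit:
step_arm(
  plan=[
    {"gripper":0.05,"xyz":[0,0,0],"angular":[0,0,0]},
    {"gripper":0.05,"xyz":[0,0,0],"angular":[0,0,0]},
    {"gripper":0.05,"xyz":[0,0,0],"angular":[0,0,0]},
    {"gripper":0.05,"xyz":[0,0,0],"angular":[0,0,0]},
    {"gripper":0.05,"xyz":[0,0,0],"angular":[0,0,0]},
  ],
)

```text
time_s: 11.55
position: [0.5709, -0.2086, 0.0579]
orientation: [3.14, -0.0, 1.108]
contact_force: [2.1, -0.5, 0.2]
opening: 0.0141
finger_force: 30.0
```

Emit:
step_arm(
  plan=[
    {"gripper":0.05,"xyz":[0,0,0],"angular":[0,0,9]},
    {"gripper":0.05,"xyz":[0,0,0],"angular":[0,0,9]},
    {"gripper":0.05,"xyz":[0,0,0],"angular":[0,0,9]},
    {"gripper":0.05,"xyz":[0,0,0],"angular":[0,0,9]},
    {"gripper":0.05,"xyz":[0,0,0],"angular":[0,0,9]},
  ],
)

```text
time_s: 12.18
position: [0.5722, -0.2102, 0.0579]
orientation: [3.136, -0.003, 0.318]
contact_force: [4.8, -5.0, -6.7]
opening: 0.0139
finger_force: 30.0
```

Emit:
step_arm(
  plan=[
    {"gripper":0.05,"xyz":[0,0,0],"angular":[0,0,8.1]},
    {"gripper":0.05,"xyz":[0,0,0],"angular":[0,0,0]},
    {"gripper":0.05,"xyz":[0,0,0],"angular":[0,0,0]},
    {"gripper":0.05,"xyz":[0,0,0],"angular":[0,0,0]},
  ],
)

```text
time_s: 12.68
position: [0.5723, -0.2107, 0.0579]
orientation: [3.136, -0.004, 0.181]
contact_force: [5.6, -5.7, -5.7]
opening: 0.0137
finger_force: 30.0
```

Emit:
step_arm(
  plan=[
    {"gripper":0.35,"xyz":[0,0,0],"angular":[0,0,0]},
    {"gripper":0.35,"xyz":[0,0,0],"angular":[0,0,0]},
    {"gripper":0.35,"xyz":[0,0,0],"angular":[0,0,0]},
    {"gripper":0.35,"xyz":[0,0,-10],"angular":[0,0,0]},
    {"gripper":0.35,"xyz":[0,0,-20],"angular":[0,0,0]},
  ],
)

```text
time_s: 13.3
position: [0.5698, -0.2083, 0.0881]
orientation: [-3.141, 0.001, 0.181]
contact_force: [-0.5, 0.1, 0.4]
opening: 0.0305
finger_force: 0.0
```

Emit:
step_arm(
  plan=[
    {"gripper":0.7,"xyz":[0,0,-40],"angular":[0,0,0]},
    {"gripper":0.7,"xyz":[0,0,-50],"angular":[0,0,0]},
    {"gripper":0.7,"xyz":[0,0,-50],"angular":[0,0,0]},
    {"gripper":0.7,"xyz":[0,0,-50],"angular":[0,0,-7.6]},
    {"gripper":0.7,"xyz":[0,0,0],"angular":[0,0,0]},
  ],
)

```text
time_s: 13.92
position: [0.5716, -0.2107, 0.2833]
orientation: [3.137, -0.008, 0.313]
contact_force: [0.3, -0.3, 0.1]
opening: 0.0599
finger_force: 0.0
```

Run:
```python
from bench import *
from h import *
c=capture('wrist');pickle.dump(c,open('w3.pkl','wb'));s=get_state();print(s['position'],s['orientation'])
t=capture('top');pickle.dump(t,open('top3.pkl','wb'))
f=c['frame'];k0=np.array([.571,-.2095]);out=[]
W=320;q=.00025
for z,k in((.045,k0),(.121,np.array([.604,-.306]))):
    src=np.float32([w2px(c,[k[0]+q*a,k[1]+q*b,z]) for a,b in((W,W),(W,-W),(-W,-W),(-W,W))])
    r=cv2.warpPerspective(f,cv2.getPerspectiveTransform(src,np.float32([[0,0],[398,0],[398,398],[0,398]])),(398,398))
    cv2.circle(r,(199,199),int(199*30/80),(0,255,0),1);cv2.drawMarker(r,(199,199),(255,0,255),0,8);out.append(np.clip(r*1.3,0,255).astype(np.uint8))
k=np.zeros((200,796,3),np.uint8);k[:,:266]=cv2.resize(f,(266,200));k[:,270:670]=cv2.resize(t['frame'][120:210,230:410],(400,200),interpolation=2)
cv2.imwrite('pics/w3.png',np.vstack([np.hstack(out),k])[:,:,::-1])
```

```text
[ 0.57065178 -0.20946807  0.28059472] [ 3.13970091 -0.00466495  0.31281677]
```

View pics/w3.png

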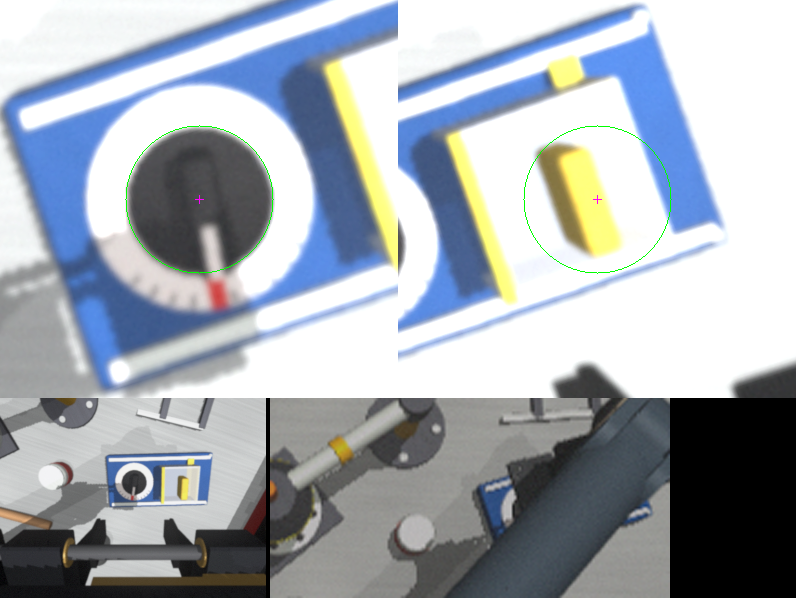

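The pointer now runs straight into the red mark (tip (214,273), mark (217,295), within about 2°). The lock grip's top is centred near (590,201), i.e. (0.603, -0.303), 99 mm from the knob axis along 108.9°, which fits a travel start of about 11 mm.

Emit:
step_arm(
  plan=[
    {"gripper":0.7,"xyz":[1,49.5,0],"angular":[0,0,0]},
    {"gripper":0.7,"xyz":[1,49.5,0],"angular":[0,0,-1]},
    {"gripper":0.7,"xyz":[0,0,45],"angular":[0,0,0]},
    {"gripper":0.7,"xyz":[0,0,45],"angular":[0,0,0]},
    {"gripper":0.7,"xyz":[0,0,40],"angular":[0,0,0]},
  ],
)

```text
time_s: 14.65
position: [0.6014, -0.3013, 0.1443]
orientation: [-3.139, 0.003, 0.33]
contact_force: [0.9, -0.8, 1.1]
opening: 0.0609
finger_force: 0.0
```

Emit:
step_arm(
  plan=[
    {"gripper":0.7,"xyz":[0,0,25],"angular":[0,0,0]},
    {"gripper":0.7,"xyz":[0,0,18],"angular":[0,0,0]},
    {"gripper":0.7,"xyz":[0,0,15],"angular":[0,0,0]},
    {"gripper":0.05,"xyz":[0,0,0],"angular":[0,0,0]},
    {"gripper":0.05,"xyz":[0,0,0],"angular":[0,0,0]},
  ],
)

```text
time_s: 15.28
position: [0.6031, -0.3025, 0.0904]
orientation: [3.14, -0.001, 0.331]
contact_force: [-0.3, 0.4, 0.1]
opening: 0.048
finger_force: 0.0
```

Emit:
step_arm(
  plan=[
    {"gripper":0.05,"xyz":[0,0,0],"angular":[0,0,0]},
    {"gripper":0.05,"xyz":[0,0,0],"angular":[0,0,0]},
    {"gripper":0.05,"xyz":[0,0,0],"angular":[0,0,0]},
    {"gripper":0.05,"xyz":[0,0,0],"angular":[0,0,0]},
    {"gripper":0.05,"xyz":[0,0,0],"angular":[0,0,0]},
  ],
)

```text
time_s: 15.9
position: [0.6029, -0.3025, 0.0898]
orientation: [3.141, -0.0, 0.332]
contact_force: [1.4, -2.0, 0.1]
opening: 0.0138
finger_force: 30.0
```

Gripped. I'll slide 98 mm along -y.

Emit:
step_arm(
  plan=[
    {"gripper":0.05,"xyz":[0,-15,0],"angular":[0,0,0]},
    {"gripper":0.05,"xyz":[0,-20,0],"angular":[0,0,0]},
    {"gripper":0.05,"xyz":[0,-20,0],"angular":[0,0,0]},
    {"gripper":0.05,"xyz":[0,-20,0],"angular":[0,0,0]},
    {"gripper":0.05,"xyz":[0,-12,0],"angular":[0,0,0]},
  ],
)

```text
time_s: 16.52
position: [0.5736, -0.2193, 0.0898]
orientation: [3.141, 0.001, 0.332]
contact_force: [-1.0, -2.6, 0.6]
opening: 0.0143
finger_force: 30.0
```

Emit:
step_arm(
  plan=[
    {"gripper":0.05,"xyz":[0,-5,0],"angular":[0,0,0]},
    {"gripper":0.05,"xyz":[0,-4,0],"angular":[0,0,0]},
    {"gripper":0.05,"xyz":[0,-2,0],"angular":[0,0,0]},
    {"gripper":0.05,"xyz":[0,0,0],"angular":[0,0,0]},
  ],
)

```text
time_s: 17.02
position: [0.5707, -0.2108, 0.0897]
orientation: [3.14, 0.0, 0.33]
contact_force: [-1.7, -4.3, 2.7]
opening: 0.0136
finger_force: 30.0
```

Emit:
step_arm(
  plan=[
    {"gripper":0.05,"xyz":[0,-2,0],"angular":[0,0,0]},
    {"gripper":0.05,"xyz":[0,-2,0],"angular":[0,0,0]},
    {"gripper":0.05,"xyz":[0,0,0],"angular":[0,0,0]},
  ],
)

```text
time_s: 17.4
position: [0.5707, -0.2108, 0.0898]
orientation: [3.131, -0.001, 0.328]
contact_force: [4.2, -13.4, -6.6]
opening: 0.014
finger_force: 30.2
```

The cover is at the hard stop: force rose while the position held. Now release and retract.

Emit:
step_arm(
  plan=[
    {"gripper":0.05,"xyz":[0,4,0],"angular":[0,0,0]},
    {"gripper":0.5,"xyz":[0,0,0],"angular":[0,0,0]},
    {"gripper":0.5,"xyz":[0,0,0],"angular":[0,0,0]},
    {"gripper":0.5,"xyz":[0,0,0],"angular":[0,0,0]},
    {"gripper":0.5,"xyz":[0,0,0],"angular":[0,0,0]},
  ],
)

```text
time_s: 18.02
position: [0.5709, -0.2086, 0.0893]
orientation: [-3.141, -0.0, 0.332]
contact_force: [0.5, 0.2, 0.0]
opening: 0.0412
finger_force: 0.0
```

Emit:
step_arm(
  plan=[
    {"gripper":0.5,"xyz":[0,0,-20],"angular":[0,0,0]},
    {"gripper":0.5,"xyz":[0,0,-50],"angular":[0,0,0]},
    {"gripper":0.5,"xyz":[0,0,-60],"angular":[0,0,0]},
    {"gripper":0.5,"xyz":[0,0,-60],"angular":[0,0,0]},
    {"gripper":0.5,"xyz":[0,0,0],"angular":[0,0,0]},
  ],
)

```text
time_s: 18.65
position: [0.5727, -0.2118, 0.2859]
orientation: [3.135, -0.009, 0.33]
contact_force: [0.3, 0.2, -1.1]
opening: 0.0438
finger_force: 0.0
```

Run:
```python
from bench import *
from h import *
c=capture('wrist');t=capture('scene');tt=capture('top');s=get_state();print(s['position'],s['opening'],s['contact_force'])
k=np.array([.571,-.2095]);W=320;q=.00025
out=[]
for z in(.045,.121):
    src=np.float32([w2px(c,[k[0]+q*a,k[1]+q*b,z]) for a,b in((W,W),(W,-W),(-W,-W),(-W,W))])
    r=cv2.warpPerspective(c['frame'],cv2.getPerspectiveTransform(src,np.float32([[0,0],[398,0],[398,398],[0,398]])),(398,398));cv2.drawMarker(r,(199,199),(255,0,255),0,8);out.append(r)
b=np.zeros((200,796,3),np.uint8);b[:,:398]=cv2.resize(t['frame'][100:300,60:458],(398,200));b[:,398:]=cv2.resize(tt['frame'][100:250,180:478],(398,200))
cv2.imwrite('pics/end.png',np.vstack([np.hstack(out),b])[:,:,::-1])
a=blobs(tt,(5,140,100),(17,255,255),8,(190,110,300,220))[0];print(a,[px2w(tt,*i[1],.262) for i in a])
```

```text
[ 0.57031887 -0.20880481  0.27920699] 0.04362579715506434 [ 0.12821526 -0.0718348  -0.70892798]
[(np.int32(40), [228.8, 160.6], [226, 157, 7, 8])] [array([0.55519508, 0.18797529, 0.262     ])]
```

View pics/end.png

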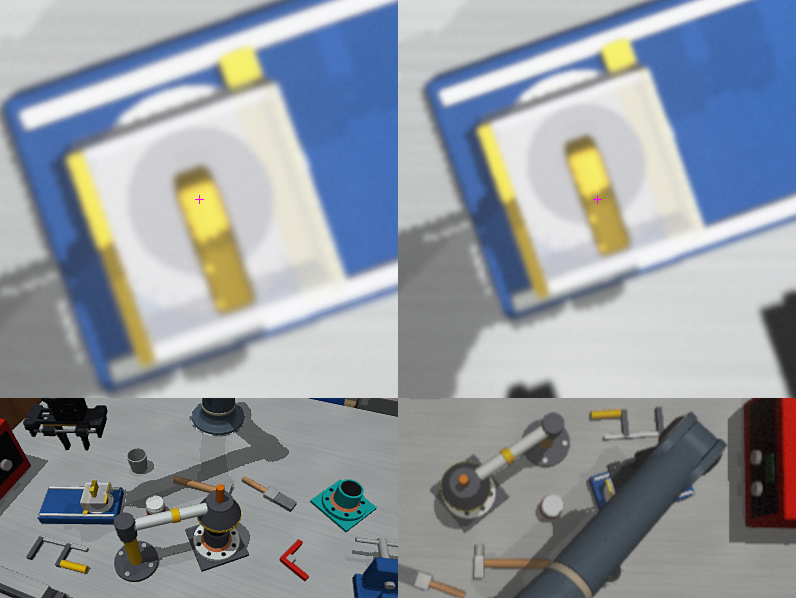

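The final picture shows the cover centred over the knob (grip at (597,197) on the axis marker), the nozzle within about 4 mm of the pipe axis, the bystanders in place and the gripper clear.

```bash
python3 -c "
from bench import *
print(job_done())"
```

```text
the job is handed in; nothing more can be done
None
```

The job is handed in, with no verdict returned: nozzle about 4 mm from the pipe axis, knob pointer within about 2° of the red mark (checked before the cover closed), lock cover against its stop, everything released, and no bystanders seen moved.

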